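# Lay the drive service kit into its foam holders

### The job

Lay the four kit parts into the foam holders cut for them: the battery pack, the hex key set, the stepper motor and the relay module each go flat into the pocket that matches its outline and colour (the motor has the square white one). The leads of the battery and of the motor must point out through the notch in the foam. Leave the glue bottle and the yellow cutters where they are.

Things in the scene. Friction and masses are not known exactly. Their poses are not given: they have to be found in the camera images.
- battery_pack: Blue battery block, loose, 0.28 kg, lying flat, short leads at one end. Block 42 mm (x) by 85 mm (y), 30 mm high. Origin at its underside, on the centre line, 17.5 mm from the block's middle towards the leads: the block spans y = -25 to +60 mm, the leads stick out to y = -60 mm. z up. Grasp across x at y = +17.5 mm.
- hex_keys: Folding hex key set, red casing with black top, loose, 0.09 kg, 28 mm (x) by 85 mm (y), casing 20 mm high, 23 mm over all. Origin at the centre of the underside, z up. Grasp across x. All parts and holders lie on a grey board whose top is 28 mm above the bench.
- stepper_motor: Stepper motor, shaft up, black with a white top, loose, 0.34 kg. Body 42 x 42 mm, 47 mm high; 5 mm shaft in its middle to 69 mm; coloured leads on one side. Origin at underside height, 25 mm from the body's axis towards the leads: body spans x = +4 to +46 mm, y = -21 to +21 mm, leads stick out to x = -46 mm. z up. Grasp across y at x = +25 mm.
- relay_module: Relay module, loose, 0.035 kg: green board 26 mm (x) by 50 mm (y) with a blue relay block, which spans x = -8 to +8, y = -14 to +6 mm; grasp that block across x at y = -4 mm. Origin at the board's centre, 2 mm below its underside (reads 2 mm under the surface it lies on). Board top 2 mm, block top 17 mm above that surface. z up.
- battery_holder: Fixed dark foam holder; above its origin the pocket floor is 4 mm, the rim 10 mm. Pocket: blue, 55 mm (x) by 98 mm (y), centre at y = +17.5 mm, lead notch 34 mm wide in the -y wall; sizes at the floor (6.5 mm free all round), walls flaring 3.5 mm per side to the rim. Origin at its underside, right below where its thing's origin comes when seated, axes likewise. For the battery, leads in the notch.
- hexkey_holder: Fixed dark foam holder; above its origin the pocket floor is 4 mm, the rim 10 mm. Pocket: red, 41 mm (x) by 98 mm (y), centred on the origin, no notch; sizes at the floor (6.5 mm free all round), walls flaring 3.5 mm per side to the rim. Origin at its underside, right below where its thing's origin comes when seated, axes likewise. For the hex keys, either way round.
- motor_holder: Fixed dark foam holder; above its origin the pocket floor is 4 mm, the rim 10 mm. Pocket: white, square, 55 x 55 mm, centre at x = +25 mm, lead notch 34 mm wide in the -x wall; sizes at the floor (6.5 mm free all round), walls flaring 3.5 mm per side to the rim. Origin at its underside, right below where its thing's origin comes when seated, axes likewise. For the motor, leads in the notch.
- relay_holder: Fixed dark foam holder; above its origin the pocket floor is 4 mm, the rim 10 mm. Pocket: green, 39 mm (x) by 63 mm (y), centred on the origin, no notch; sizes at the floor (6.5 mm free all round), walls flaring 3.5 mm per side to the rim. Origin at its underside, right below where its thing's origin comes when seated, axes likewise. For the relay module, board down, either way round.
- glue_bottle: Bystander: white glue bottle with orange cap standing loose on the bench at the back, 50 mm diameter, 142 mm tall, origin at the centre of its underside.
- cutters_yellow: Bystander: cutters with yellow handles lying loose on the left, 57 x 160 x 13 mm, origin at the centre of the underside.
Not all that is in view belongs to the job. There is more than one size of the hex_keys; the job needs the larger.

How it is judged:
By the outcome, as a careful person would: the job done as asked, in the order asked, and still so for the second after the job is handed in, with the robot touching nothing.
It also fails if it takes over 106 s, if anything falls off the work surface, if the arm or the gripper's body presses on something with over 40 N, if the wrist force passes 120 N, or if a joint passes its speed limit or range.

### The arm

A 6-joint arm with a two-finger parallel gripper is mounted at the origin on a cart in front of the work surface, level with it; the furniture and walls round the work are solid. World frame = base frame: x ahead of the robot, y to its left, z up, the work surface at z = 0. Lengths are in m, angles in degrees, forces in N, time in s.
With the tool pointing down it reaches from about 0.325 to 0.75 m from the base axis. Payload 7.6 kg.
Tool frame: the origin (TCP) lies at the very end of the fingers, on their centre line; the grasp point (between the pads) lies 19 mm behind it; z points along the fingers, y is the line along which they close (so a half turn about z gives the same grasp; the last joint's range is limited). The gripper opens to 85 mm and grips with 20 to 120 N. Pads are 22 mm wide; open, the fingers measure 114 mm over their backs; the gripper's body (76 mm by 85 mm) begins 54 mm behind the grasp point. The pads swing forward as they close: fully open they stand 13 mm farther back than shut.
Start: joints at [-4.028, 2.991, 80.254, -0, 96.75, -4.028], TCP at [0.525, 0, 0.231] pointing down, gripper open.
Joint ranges: [-166.34, 166.34], [-52.06, 124.39], [6.96, 135.62], [-60.46, 240.46], [14.63, 156.25], [-167.68, 167.68]. Speed limits (degrees/s): [147.25, 147.25, 172.46, 180, 180, 180].

### API

Orientations are given as a 3x3 rotation matrix whose columns are the frame's x, y, z axes.
In Python, from bench import env gives the robot as it stands.
- The arm moves only by the tool jog_arm, never from a script. Its argument "deltas" is a list of rows, each a list of 7 numbers: the shift along the world's x, y, z in cm, then the turn, a rotation vector about the world's x, y, z in degrees, then the gripper's target within -1 to 1 (shut at 1, half-way at 0, fully open at -1). In form: [[x, y, z, wx, wy, wz, claw], ...]. A call has 1 to 20 rows; each row shifts and turns the commanded pose from where the row before left it; what a row does not reach is not made up. A row lasts 1/8 s, in which the tool goes at most 62.5 mm and 10.7 degrees, less where a joint would pass 70% of its speed; a pose out of reach is approached as far as the arm can. A call is refused whole if a number of a shift passes 6.25 or a number of a turn 10.7, either way. A call with a gripper value outside its range is refused whole. The fingers move at their own pace and stop on an object; "squeeze" is the grip in N (left out, the last holds). Time passes only in rows, so rows that do not move let the fingers close. It gives the time, the measured TCP pose, the force and the opening at its end, in the units of the state.
- env.get_obs(): the state, without advancing time (a new reading comes with each control period).
- env.capture(name): name is "scene" or "side" or "wrist"; returns a dict with "image" (420x560x3 uint8, red, green, blue), "range_z" (420x560 float32, m along the optical axis (not along the pixel's ray), 0 where there is no reading), "K" (3x3 intrinsics, pixels), "R" (3x3) and "t" (3): a world point X has camera coordinates R X + t; the wrist camera has in their place "T_tool_cam" (4x4, takes a point from camera to tool coordinates, whose origin is the TCP and whose axes are the flange's). Camera axes: x right, y down, z forward; pixel columns grow to the right and rows downward; lengths in m; the calibration is good to about 2 mm. A picture is of the moment at which its call begins: read the wrist's pose just before it.
- env.job_done(): hands the job in, once; it reports no verdict.
The state is a dict: "clock": time; "joints": joint angles; "qvel": joint speeds; "joint_efforts": joint torques, N m; "tcp_pos": TCP position; "ee_rot": TCP orientation; "contact_force": force on the tool from outside, world axes, zero at the start; "wrist_torque": the same for the moment, N m; "width": finger opening in m.
Only numpy, scipy, OpenCV 4.12 (cv2) and the standard library are available. Lean on these libraries where they do the work, as an engineer would, in place of code of your own. Each camera call takes 0.05 s, during which the arm holds its last target. There are 200 camera calls.

## Working session

There is one attempt and no reset: what is moved stays moved. The work goes in short steps, Python scripts to look and compute and a tool call to move; the robot and the scene stay as the last step left them, time stands still between calls to the robot, and variables do not carry over. Pictures are saved under pics/ and viewed, on a budget of 14 in all, crops included, one or two more only if the job needs it, and the job is handed in when it is done.

Besides the shell and the picture viewer there is one more tool, called after "Call:" by a JSON object that holds its "name" and its "arguments", one argument or row to a line. jog_arm: Moves the arm, as the interface text tells. Its arguments: {"type":"object","properties":{"deltas":{"type":"array"},"squeeze":{"type":"number"}},"required":["deltas"]}

```bash
mkdir -p pics; ls; cat > h.py <<'E'
import numpy as np,cv2
from bench import env
def cap(name):
    o=env.get_obs(); c=env.capture(name)
    if name=="wrist":
        T=np.eye(4);T[:3,:3]=o["ee_rot"];T[:3,3]=o["tcp_pos"];M=T@np.array(c["T_tool_cam"])
    else:
        M=np.eye(4);M[:3,:3]=np.array(c["R"]).T;M[:3,3]=-np.array(c["R"]).T@np.array(c["t"])
    K=np.array(c["K"]);z=c["range_z"];v,u=np.mgrid[:420,:560]
    P=np.stack([(u-K[0,2])/K[0,0]*z,(v-K[1,2])/K[1,1]*z,z],-1)@M[:3,:3].T+M[:3,3]
    P[z==0]=np.nan
    return c["image"],P,M,K
E
python3 - <<'E'
from h import *
print(env.get_obs())
for n in["scene","side","wrist"]:
    im,P,M,K=cap(n); np.savez(f"{n}0.npz",im=im,P=P,M=M,K=K)
    cv2.imwrite(f"pics/{n}0.png",im[...,::-1]); print(n,M.round(3).tolist())
E
```

```text
pics
{'clock': 0.0, 'joints': array([-4.02906752e+00,  3.02870910e+00,  8.03144946e+01, -1.02225194e-03,
        9.67501981e+01, -4.02788749e+00]), 'qvel': array([-0.01121454, -0.07295392,  0.01440053,  0.13656298, -0.03608402,
       -0.07622798]), 'joint_efforts': array([ 8.02730119e-04, -3.81666934e+01, -3.60182977e+01,  8.43031398e-05,
        6.19437444e-03, -2.66336252e-05]), 'tcp_pos': array([5.24688267e-01, 2.91686413e-05, 2.30445824e-01]), 'ee_rot': array([[ 2.27568729e-05,  9.99998676e-01, -1.62738363e-03],
       [ 9.99999995e-01, -2.25992653e-05,  9.68655440e-05],
       [ 9.68286380e-05, -1.62738583e-03, -9.99998671e-01]]), 'contact_force': array([0.15077271, 0.36653202, 0.77553348]), 'wrist_torque': array([ 0.00462774, -0.00507623, -0.00655896]), 'width': 0.08522221132476988}
scene [[0.823, -0.345, 0.451, -0.039], [-0.568, -0.511, 0.645, -0.709], [0.008, -0.787, -0.617, 0.811], [0.0, 0.0, 0.0, 1.0]]
side [[0.933, 0.31, -0.183, 0.748], [0.36, -0.805, 0.472, -0.545], [-0.001, -0.506, -0.863, 1.236], [0.0, 0.0, 0.0, 1.0]]
wrist [[1.0, -0.001, -0.001, 0.525], [-0.001, -0.947, -0.32, 0.083], [-0.0, 0.32, -0.947, 0.374], [0.0, 0.0, 0.0, 1.0]]
```

View pics/scene0.png

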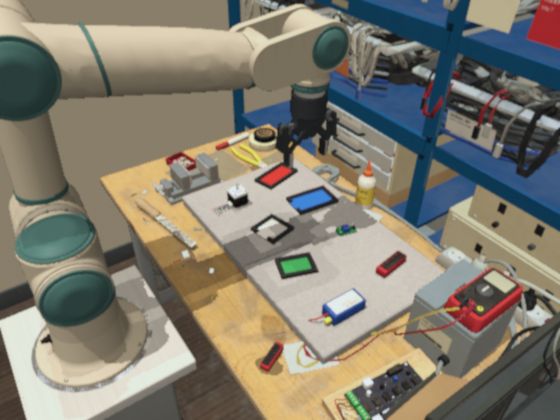

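View pics/side0.png

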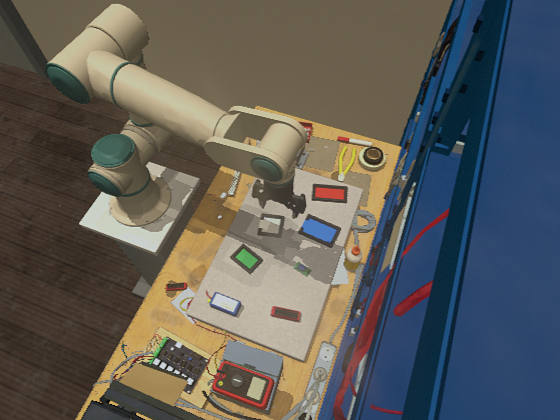

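The pictures show the pockets: red (277,175), blue (312,200), white (272,229) and green (296,265). The motor is at (237,195), relay (346,230), hex keys on the board (391,263), battery (343,306), and a second hex key set off the board (272,356). Next I measure them from depth and colour.

```bash
cat > m.py <<'E'
from h import *
import sys
for n in["scene","side"]:
    d=np.load(f"{n}0.npz");im,P=d["im"],d["P"]
    hsv=cv2.cvtColor(im,cv2.COLOR_RGB2HSV);H,S,V=[hsv[...,i].astype(int) for i in range(3)]
    x,y,z=P[...,0],P[...,1],P[...,2]
    ok=(x>.25)&(x<.85)&(abs(y)<.6)&(z>.005)&(z<.1)
    C={"red":((H<8)|(H>172))&(S>130)&(V>60),"blue":(H>100)&(H<125)&(S>120)&(V>60),"green":(H>45)&(H<85)&(S>100)&(V>50),"high":(z>.047)&(z<.11)&(x>.3),"dark":(V<60)}
    for k,m in C.items():
        N,L,st,ce=cv2.connectedComponentsWithStats((m&ok).astype(np.uint8))
        for i in range(1,N):
            if st[i,4]<25: continue
            Q=P[L==i]; r=cv2.minAreaRect((Q[:,:2]*1000).astype(np.float32))
            print(n,k,st[i,4],"px",ce[i].astype(int),"z",np.percentile(Q[:,2]*1000,[5,50,95]).astype(int),"c",np.round(r[0]),"wh",np.round(r[1]),"a",round(r[2]))
E
python3 m.py
python3 - <<'E'
from h import *
d=np.load("side0.npz");im,M,K=d["im"],d["M"],d["K"]
# ortho at z=.04: 1.25px/mm ; cols = -y, rows=-x
R=M[:3,:3].T;t=-R@M[:3,3]
Hm=K@np.c_[R[:,0],R[:,1],R[:,2]*.04+t]
A=np.array([[0,-1/800,.75],[-1/800,0,.36],[0,0,1]])  # (u,v)->(x,y)
A=np.array([[0,-1/800,.75],[-1/800,0,.36],[0,0,1.]])
o=cv2.warpPerspective(im,Hm@A,(720,480),flags=cv2.INTER_CUBIC|cv2.WARP_INVERSE_MAP)
cv2.imwrite("pics/ortho.png",o[...,::-1])
E
```

```text
scene red 48 px [221 145] z [ 6 13 16] c [579. 507.] wh [39. 17.] a 4
scene red 141 px [180 159] z [ 6 13 19] c [429. 488.] wh [65. 94.] a 10
scene red 322 px [275 174] z [27 30 35] c [614. 244.] wh [109.  54.] a 15
scene red 173 px [388 267] z [36 44 48] c [ 618. -219.] wh [25. 82.] a 81
scene red 111 px [275 355] z [ 7 12 16] c [ 277. -246.] wh [62. 17.] a 40
scene blue 550 px [310 199] z [27 30 35] c [624.  91.] wh [ 69. 113.] a 85
scene blue 408 px [413 208] z [14 55 95] c [ 800. -104.] wh [12. 43.] a 2
scene blue 42 px [345 228] z [33 41 44] c [616. -56.] wh [13. 18.] a 78
scene blue 299 px [343 312] z [36 49 56] c [ 438. -262.] wh [36. 87.] a 64
scene green 59 px [344 230] z [25 32 38] c [619. -56.] wh [19. 47.] a 79
scene green 378 px [295 264] z [27 30 33] c [443. -86.] wh [48. 69.] a 71
scene green 158 px [357 406] z [29 37 39] c [ 330. -425.] wh [57. 19.] a 84
scene high 995 px [362 157] z [49 76 98] c [827. 142.] wh [ 38. 275.] a 2
scene high 377 px [206 164] z [49 74 81] c [451. 357.] wh [35. 87.] a 0
scene high 356 px [180 174] z [50 74 79] c [368. 356.] wh [33. 84.] a 1
[... 3207 characters left out ...]
 44] c [ 326. -448.] wh [46. 12.] a 81
side high 58 px [298 154] z [48 65 83] c [468. 352.] wh [77.  9.] a 83
side high 200 px [352 258] z [51 85 97] c [758.  21.] wh [49. 42.] a 3
side high 444 px [224 303] z [51 58 62] c [ 440. -247.] wh [ 44. 102.] a 89
side high 223 px [284 312] z [47 50 54] c [ 623. -209.] wh [83. 28.] a 8
side high 416 px [160 371] z [88 94 99] c [ 379. -486.] wh [158.  27.] a 1
side high 149 px [254 397] z [49 73 97] c [ 632. -449.] wh [191.  93.] a 44
side high 539 px [311 394] z [53 68 95] c [ 769. -390.] wh [149.  43.] a 84
side dark 90 px [374 157] z [30 40 46] c [717. 451.] wh [70. 58.] a 78
side dark 37 px [126 409] z [13 42 96] c [ 331. -595.] wh [ 6. 61.] a 88
```

View pics/ortho.png

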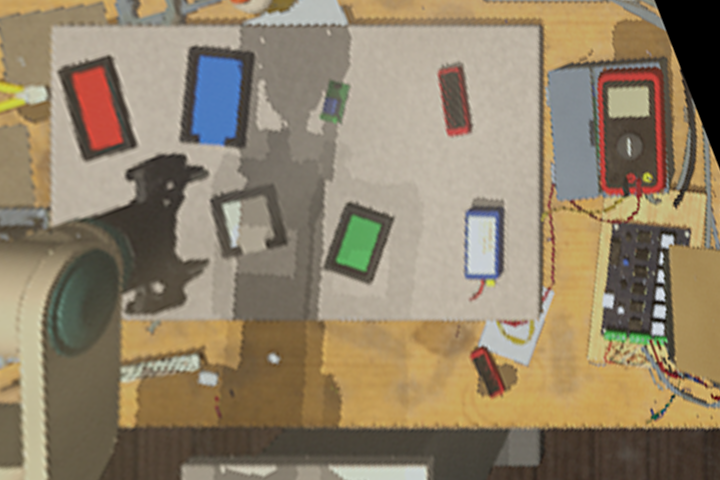

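The ortho view shows the larger hex keys (82x27 mm) on the board at (455,100). The small set lies off the board. The battery leads and the blue notch both point towards -x. Next: turn the wrist 90° and look from near.

Call:
{"name": "jog_arm", "arguments": {
  "deltas": [
    [-0.3,1.4,1.1,0,0,10,-1],
    [-0.3,1.4,1.1,0,0,10,-1],
    [-0.3,1.4,1.1,0,0,10,-1],
    [-0.3,1.4,1.1,0,0,10,-1],
    [-0.3,1.4,1.1,0,0,10,-1],
    [-0.3,1.4,1.1,0,0,10,-1],
    [-0.3,1.4,1.1,0,0,10,-1],
    [-0.3,1.4,1.1,0,0,10,-1],
    [-0.3,1.4,1.1,0,0,10,-1],
    [0,0,0,0,0,0,-1],
    [0,0,0,0,0,0,-1]
  ]
}}

```text
clock: 1.52
tcp_pos: [0.498, 0.1257, 0.3295]
ee_rot: [[-1.0, 0.003, -0.001], [0.003, 1.0, -0.0], [0.001, -0.0, -1.0]]
contact_force: [-0.1, 0.8, -1.3]
width: 0.0852
```

```bash
cat > w.py <<'E'
from h import *
import sys
n=sys.argv[1]
im,P,M,K=cap("wrist"); np.savez(f"{n}.npz",im=im,P=P,M=M,K=K); cv2.imwrite(f"pics/{n}.png",im[...,::-1]); print(M.round(3).tolist(),K[0,0])
E
python3 w.py w1
```

```text
[[0.005, 0.948, 0.319, 0.416], [1.0, -0.004, -0.003, 0.126], [-0.002, 0.319, -0.948, 0.473], [0.0, 0.0, 0.0, 1.0]] 357.57943011922373
```

View pics/w1.png

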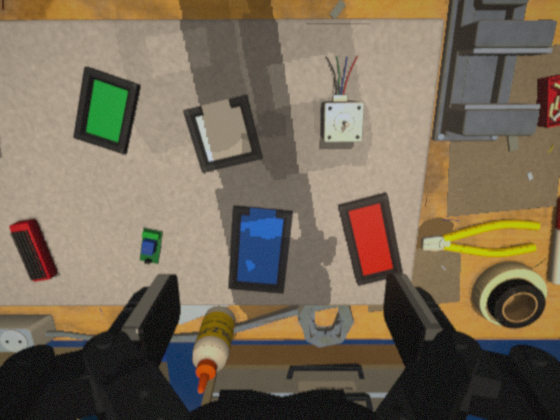

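Call:
{"name": "jog_arm", "arguments": {
  "deltas": [
    [0,-4,0,0,0,0,-1],
    [0,-4,0,0,0,0,-1],
    [0,-4,0,0,0,0,-1],
    [0,-4,0,0,0,0,-1],
    [0,-4,0,0,0,0,-1],
    [0,-4,0,0,0,0,-1],
    [0,-4,0,0,0,0,-1],
    [0,0,0,0,0,0,-1],
    [0,0,0,0,0,0,-1]
  ]
}}

```text
clock: 2.7
tcp_pos: [0.4978, -0.154, 0.3299]
ee_rot: [[-1.0, 0.002, -0.001], [0.002, 1.0, 0.001], [0.001, 0.001, -1.0]]
contact_force: [0.3, 0.6, -0.1]
width: 0.0852
```

```bash
python3 w.py w2
```

```text
[[0.003, 0.948, 0.319, 0.416], [1.0, -0.003, -0.002, -0.153], [-0.001, 0.319, -0.948, 0.473], [0.0, 0.0, 0.0, 1.0]] 357.57943011922373
```

View pics/w2.png

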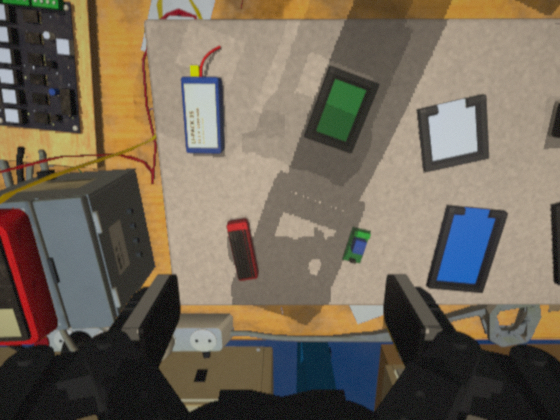

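w1 and w2 show all notches opening towards -x: white at (463,99) and blue at (465,210) in w2. The motor leads (342,75 in w1) and the battery leads (200,65 in w2) also point towards -x. Next I measure precisely with depth bands around each item.

```bash
cat > m2.py <<'E'
from h import *
T={"green_h":(.444,-.086,.034,.042,.055),"white_h":(.472,.050,.034,.042,.055),"blue_h":(.624,.092,.034,.042,.075),"red_h":(.614,.244,.034,.042,.075),
"motor":(.453,.189,.068,.08,.035),"battery":(.441,-.247,.052,.064,.06),"hex":(.623,-.209,.042,.056,.06),"relay":(.617,-.056,.0365,.055,.03),"relayblk":(.617,-.056,.041,.055,.03)}
def run(files):
  for n in files:
    d=np.load(n+".npz");P=d["P"];x,y,z=P[...,0],P[...,1],P[...,2]
    b=(x>.36)&(x<.66)&(z<.06)&(z>.01);print(n,"board z",np.nanmedian(z[b]))
    for k,(cx,cy,lo,hi,r) in T.items():
        m=((np.hypot(x-cx,y-cy)<r)&(z>lo)&(z<hi)).astype(np.uint8)
        m=cv2.morphologyEx(m,cv2.MORPH_OPEN,np.ones((2,2)))>0
        if m.sum()<40: continue
        Q=P[m]; q=cv2.minAreaRect((Q[:,:2]*1000).astype(np.float32))
        a=q[2]; w,h=q[1]
        if w>h: a+=90   # angle of... make 'a' = angle of long axis
        else: a+=90; a=a
        L=q[2] if w>=h else q[2]+90
        vv,uu=np.nonzero(m)
        print(n,k,m.sum(),"u",uu.min(),uu.max(),"v",vv.min(),vv.max(),"c",np.round(q[0],1),"size",np.round(sorted(q[1]),1),"longaxis",round((L+90)%180-90,1),"z",np.round(np.median(Q[:,2])*1000,1))
if __name__=="__main__": run(["w1","w2"])
E
python3 m2.py
```

```text
w1 board z 0.028772788205899458
w1 green_h 2101 u 74 139 v 67 154 c [446.9 -84.5] size [58.6 93. ] longaxis -23.3 z nan
w1 white_h 1729 u 184 261 v 96 172 c [nan nan] size [0. 0.] longaxis 0.0 z nan
w1 blue_h 1774 u 229 293 v 208 293 c [nan nan] size [0. 0.] longaxis 0.0 z nan
w1 red_h 1799 u 340 403 v 194 286 c [578.6 233.1] size [ 67.1 214.6] longaxis 18.6 z nan
w1 motor 1496 u 325 364 v 103 142 c [459.7 198.8] size [49.2 52.7] longaxis -89.8 z nan
w1 hex 1444 u 10 53 v 222 281 c [ 633.9 -196.9] size [36.2 99.4] longaxis -16.9 z nan
w1 relay 337 u 142 160 v 232 264 c [626.5 -52.8] size [17.  56.2] longaxis -18.1 z nan
w1 relayblk 175 u 142 155 v 241 255 c [623.4 -52.3] size [14.3 30. ] longaxis -21.3 z nan
w2 board z 0.028550711641371185
w2 green_h 1980 u 306 379 v 67 153 c [nan nan] size [0. 0.] longaxis 0.0 z nan
w2 white_h 1751 u 420 489 v 96 172 c [nan nan] size [0. 0.] longaxis 0.0 z nan
w2 blue_h 1807 u 429 508 v 207 293 c [633.4  97.8] size [ 86.  129.1] longaxis -7.2 z nan
w2 red_h 287 u 555 559 v 206 285 c [nan nan] size [0. 0.] longaxis 0.0 z nan
w2 battery 2855 u 182 222 v 77 153 c [ 453.3 -246. ] size [36.6 94. ] longaxis -8.8 z nan
w2 hex 1263 u 227 258 v 221 281 c [ 630.1 -204.9] size [28.8 96.4] longaxis 7.0 z nan
w2 relay 331 u 351 371 v 231 264 c [626.6 -48.9] size [26.5 53.8] longaxis -8.1 z nan
w2 relayblk 177 u 353 367 v 240 255 c [623.6 -49.2] size [23.2 26.9] longaxis -15.0 z nan
```

```bash
sed -i 's/MORPH_OPEN,np.ones((2,2)))>0/MORPH_OPEN,np.ones((3,3)));m=(m>0)\&(z>lo)\&(z<hi)/' m2.py; python3 m2.py
```

```text
w1 board z 0.028772788205899458
w1 green_h 2087 u 73 138 v 66 153 c [445.3 -83.5] size [62.8 86.3] longaxis -19.2 z 38.3
w1 white_h 1722 u 183 260 v 95 171 c [473.   54.9] size [78.  78.2] longaxis -77.2 z 38.2
w1 blue_h 1747 u 228 292 v 207 292 c [629.   94.3] size [ 78.  121.7] longaxis -5.9 z 38.2
w1 red_h 1783 u 339 402 v 194 284 c [614.6 244.8] size [ 64.2 121.7] longaxis 15.4 z 38.0
w1 motor 1492 u 324 363 v 102 141 c [455.4 192.9] size [42.1 42.3] longaxis -89.7 z 75.6
w1 hex 1436 u 9 52 v 221 280 c [ 623.4 -205.1] size [28.5 84.4] longaxis 9.3 z 50.1
w1 relay 318 u 141 158 v 231 263 c [621.8 -49.8] size [21.4 48.2] longaxis -5.9 z 43.3
w1 relayblk 168 u 141 153 v 240 254 c [618.1 -52. ] size [15.2 18.7] longaxis -13.2 z 45.9
w2 board z 0.028550711641371185
w2 green_h 1963 u 305 378 v 66 152 c [445.6 -83.8] size [62.2 86. ] longaxis -19.2 z 38.0
w2 white_h 1737 u 419 488 v 95 171 c [473.4  54.5] size [78.2 78.7] longaxis -77.2 z 37.8
w2 blue_h 1791 u 428 507 v 206 292 c [629.2  94.1] size [ 80.1 121.4] longaxis -6.2 z 37.9
w2 red_h 359 u 554 559 v 205 284 c [622.4 215.4] size [  6.  120.1] longaxis 15.2 z 37.3
w2 battery 2853 u 181 221 v 76 152 c [ 449.1 -244.7] size [42.4 84.2] longaxis -1.0 z 58.8
w2 hex 1259 u 227 257 v 220 280 c [ 623.9 -206.4] size [28.4 84.6] longaxis 8.7 z 50.0
w2 relay 321 u 350 370 v 230 262 c [622.1 -53.2] size [22.  46.8] longaxis -13.0 z 43.4
w2 relayblk 175 u 352 366 v 239 253 c [618.7 -52.6] size [15.9 19.6] longaxis -11.1 z 45.6
```

All measurements agree with each other and with the sizes given. First item is the battery: I move above it, and check where the fingertips are relative to the TCP using the picture I already have.

Call:
{"name": "jog_arm", "arguments": {
  "deltas": [
    [-0.8,-1.5,-3.5,0,0,-0.2,-1],
    [-0.8,-1.5,-3.5,0,0,-0.2,-1],
    [-0.8,-1.5,-3.5,0,0,-0.2,-1],
    [-0.8,-1.5,-3.5,0,0,-0.2,-1],
    [-0.8,-1.5,-3.5,0,0,-0.2,-1],
    [-0.9,-1.6,-3.5,0,0,0,-1],
    [0,0,0,0,0,0,-1],
    [0,0,0,0,0,0,-1]
  ]
}}

```text
clock: 3.75
tcp_pos: [0.4501, -0.2445, 0.1221]
ee_rot: [[-1.0, 0.017, 0.002], [0.017, 1.0, -0.001], [-0.002, -0.001, -1.0]]
contact_force: [0.3, -0.7, 0.6]
width: 0.0853
```

```bash
python3 - <<'E'
from h import *
d=np.load("w2.npz");P=d["P"];t=np.array([.4978,-.154,.3299])
m=P[...,2]>.25
Q=P[m]-t;print(len(Q))
for s in(1,-1):
    q=Q[(s*Q[:,1]>0.03)&(abs(Q[:,0])<.03)&(abs(Q[:,1])<.07)]; print(np.percentile(q,[0,2,50,98,100],axis=0).round(4).tolist())
E
```

```text
37011
[[-0.0182, 0.03, 0.013], [-0.017, 0.0312, 0.0201], [-0.0103, 0.0496, 0.0661], [0.008, 0.0681, 0.0851], [0.0124, 0.07, 0.0888]]
[[-0.0188, -0.07, 0.013], [-0.0172, -0.0681, 0.0202], [-0.0107, -0.05, 0.0662], [0.0075, -0.0311, 0.0848], [0.012, -0.03, 0.0886]]
```

Call:
{"name": "jog_arm", "arguments": {
  "deltas": [
    [-0.1,0,-2.5,0,0,0,-1],
    [0,0,-2.5,0,0,0,-1],
    [0,0,-2.0,0,0,0,-1],
    [0,0,-1.2,0,0,0,-1],
    [0,0,-0.7,0,0,0,-1],
    [0,0,0,0,0,0,0.3],
    [0,0,0,0,0,0,0.5],
    [0,0,0,0,0,0,1],
    [0,0,0,0,0,0,1],
    [0,0,0,0,0,0,1],
    [0,0,0,0,0,0,1]
  ],
  "squeeze": 50
}}

```text
clock: 5.12
tcp_pos: [0.4486, -0.2453, 0.0324]
ee_rot: [[-1.0, 0.017, 0.002], [0.017, 1.0, -0.001], [-0.002, -0.001, -1.0]]
contact_force: [-1.1, 0.9, 5.8]
width: 0.041
```

Gripped at 41 mm. Now lift and carry.

Call:
{"name": "jog_arm", "arguments": {
  "deltas": [
    [0,0,1.5,0,0,0,1],
    [0,0,2.5,0,0,0,1],
    [0,0,2.5,0,0,0,1],
    [1.8,3.4,0,0,0,-0.5,1],
    [1.8,3.4,0,0,0,-0.5,1],
    [1.8,3.4,0,0,0,-0.5,1],
    [1.8,3.4,0,0,0,-0.5,1],
    [1.8,3.4,0,0,0,-0.5,1],
    [1.8,3.4,0,0,0,-0.5,1],
    [1.8,3.4,0,0,0,-0.5,1],
    [1.8,3.4,0,0,0,-0.5,1],
    [1.8,3.4,0,0,0,-0.5,1],
    [1.8,3.4,0,0,0,-0.5,1],
    [0,0,0,0,0,0,1],
    [0,0,0,0,0,0,1],
    [0,0,0,0,0,0,1]
  ]
}}

```text
clock: 7.12
tcp_pos: [0.6277, 0.0941, 0.0963]
ee_rot: [[-0.994, 0.106, -0.0], [0.106, 0.994, -0.0], [0.0, -0.0, -1.0]]
contact_force: [-0.1, -1.3, -3.5]
width: 0.0411
```

```bash
python3 w.py w3
```

```text
[[0.107, 0.942, 0.317, 0.547], [0.994, -0.101, -0.035, 0.103], [-0.001, 0.319, -0.948, 0.239], [0.0, 0.0, 0.0, 1.0]] 357.57943011922373
```

View pics/w3.png

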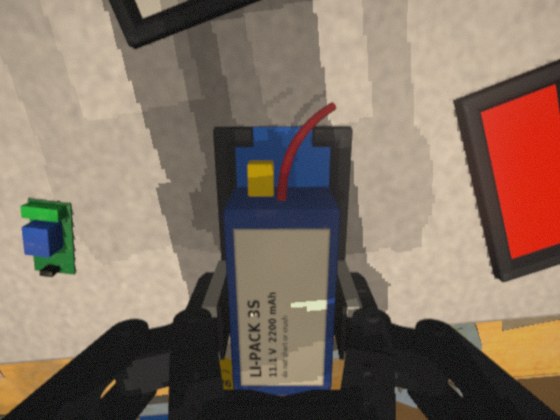

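The battery hangs level over the blue pocket, with the notch at (290,140) and the leads pointing into it. Now lower and release.

Call:
{"name": "jog_arm", "arguments": {
  "deltas": [
    [0.1,0,-2.0,0,0,0,1],
    [0,0,-2.0,0,0,0,1],
    [0,0,-1.0,0,0,0,1],
    [0,0,-0.5,0,0,0,1],
    [0,0,-0.35,0,0,0,1],
    [0,0,0,0,0,0,1],
    [0,0,0,0,0,0,1]
  ]
}}

```text
clock: 8.05
tcp_pos: [0.6294, 0.0951, 0.0385]
ee_rot: [[-0.995, 0.104, 0.001], [0.104, 0.995, 0.0], [-0.001, 0.0, -1.0]]
contact_force: [-0.2, 0.5, -3.7]
width: 0.041
```

Call:
{"name": "jog_arm", "arguments": {
  "deltas": [
    [0,-0.1,-0.12,0,0,0,1],
    [0,0,0,0,0,0,1],
    [0,0,0,0,0,0,-0.3],
    [0,0,0.1,0,0,0,-0.3],
    [0,0,0.5,0,0,0,-0.4],
    [0,0,2.0,0,0,0,-1],
    [0,0,3.0,0,0,0,-1],
    [0,0,4.0,0,0,0,-1],
    [0,-4.5,1,0,0,1.5,-1],
    [0,-4.5,0,0,0,1.5,-1],
    [0,-4.5,0,0,0,1.5,-1],
    [0,-4.5,0,0,0,1.5,-1],
    [0,-4.5,0,0,0,2,-1],
    [-0.1,-4.5,0,0,0,2,-1],
    [-0.4,-3.2,0,0,0,5,-1],
    [0,0,0,0,0,0,-1],
    [0,0,0,0,0,0,-1]
  ]
}}

```text
clock: 10.18
tcp_pos: [0.6243, -0.2074, 0.1438]
ee_rot: [[-0.988, -0.156, 0.001], [-0.156, 0.988, 0.0], [-0.001, -0.0, -1.0]]
contact_force: [0.4, -0.0, -0.4]
width: 0.0853
```

```bash
python3 w.py w4; python3 - <<'E'
import m2; m2.T={k:m2.T[k] for k in("hex","relay","relayblk")}; m2.run(["w4"])
from h import *
im,P,M,K=cap("side"); np.savez("s1.npz",im=im,P=P); m2.T={"batt":(.629,.094,.050,.075,.07)}; m2.run(["s1"])
E
```

```text
[[-0.155, 0.936, 0.317, 0.543], [0.988, 0.147, 0.048, -0.22], [-0.002, 0.321, -0.947, 0.287], [0.0, 0.0, 0.0, 1.0]] 357.57943011922373
w4 board z 0.028496637040137718
w4 hex 4404 u 264 304 v 146 259 c [ 624.4 -206. ] size [28.  84.7] longaxis 8.8 z 50.1
w4 relay 1098 u 465 515 v 199 257 c [622.6 -52.8] size [23.3 47. ] longaxis -13.3 z 43.1
w4 relayblk 596 u 476 508 v 214 243 c [619.  -52.2] size [17.2 19. ] longaxis -12.7 z 45.4
s1 board z 0.028514197467339963
s1 batt 336 u 306 333 v 218 237 c [628.7  89.6] size [45.6 85.2] longaxis -5.8 z 62.5
```

Battery is seated: top at 62.5 mm, angle -5.8°. The tool is above the hex keys and aligned.

Call:
{"name": "jog_arm", "arguments": {
  "deltas": [
    [0,0.1,-3,0,0,0,-1],
    [0,0,-3,0,0,0,-1],
    [0,0,-3,0,0,0,-1],
    [0,0,-1.2,0,0,0,-0.5],
    [0,0,-0.8,0,0,0,-0.2],
    [0,0,0,0,0,0,0],
    [0,0,0,0,0,0,0.5],
    [0,0,0,0,0,0,1],
    [0,0,0,0,0,0,1],
    [0,0,0,0,0,0,1],
    [0,0,0,0,0,0,1]
  ],
  "squeeze": 40
}}

```text
clock: 11.65
tcp_pos: [0.6248, -0.2073, 0.0342]
ee_rot: [[-0.988, -0.156, 0.002], [-0.156, 0.988, -0.001], [-0.002, -0.001, -1.0]]
contact_force: [-0.7, 0.7, 5.8]
width: 0.0264
```

Call:
{"name": "jog_arm", "arguments": {
  "deltas": [
    [0,0,1.6,0,0,0,1],
    [0,0,3.5,0,0,0,1],
    [0,0,3.5,0,0,0,1],
    [-0.1,4.5,0,0,0,0.6,1],
    [-0.1,4.5,0,0,0,0.6,1],
    [-0.1,4.5,0,0,0,0.6,1],
    [-0.1,4.5,0,0,0,0.6,1],
    [-0.1,4.5,0,0,0,0.6,1],
    [-0.1,4.5,0,0,0,0.6,1],
    [-0.1,4.5,0,0,0,0.6,1],
    [-0.1,4.5,0,0,0,0.7,1],
    [-0.1,4.5,0,0,0,0.7,1],
    [-0.1,4.7,0,0,0,0.8,1],
    [0,0,0,0,0,0,1],
    [0,0,0,0,0,0,1],
    [0,0,0,0,0,0,1]
  ]
}}

```text
clock: 13.65
tcp_pos: [0.6143, 0.2438, 0.1188]
ee_rot: [[-0.965, -0.264, 0.0], [-0.264, 0.965, -0.0], [0.0, -0.0, -1.0]]
contact_force: [0.0, 0.4, -1.9]
width: 0.0271
```

```bash
python3 w.py w5
```

```text
[[-0.263, 0.914, 0.308, 0.535], [0.965, 0.249, 0.082, 0.223], [-0.002, 0.319, -0.948, 0.262], [0.0, 0.0, 0.0, 1.0]] 357.57943011922373
```

View pics/w5.png

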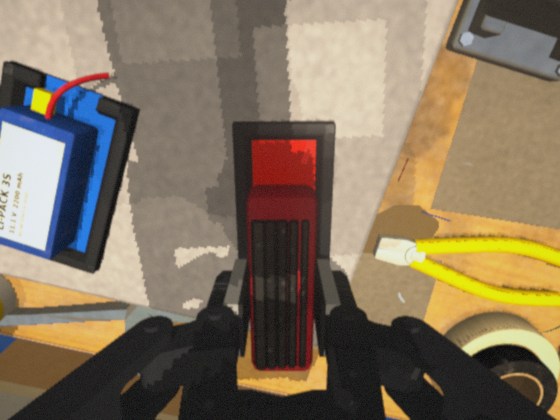

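w5 shows the hex keys aligned over the red pocket, and the battery in its pocket with its leads out of the notch at (60,80). Now lower.

Call:
{"name": "jog_arm", "arguments": {
  "deltas": [
    [0,0.1,-3,0,0,0,1],
    [0,0,-3,0,0,0,1],
    [0,0,-1.2,0,0,0,1],
    [0,0,-0.6,0,0,0,1],
    [0,0,-0.2,0,0,0,1],
    [0,0,0,0,0,0,1],
    [0,0,0,0,0,0,1]
  ]
}}

```text
clock: 14.58
tcp_pos: [0.6145, 0.2462, 0.0396]
ee_rot: [[-0.964, -0.266, 0.001], [-0.266, 0.964, 0.001], [-0.001, 0.0, -1.0]]
contact_force: [1.2, 0.9, -0.2]
width: 0.0265
```

Call:
{"name": "jog_arm", "arguments": {
  "deltas": [
    [0,-0.1,-0.1,0,0,0,1],
    [0,0,0,0,0,0,1],
    [0,0,0,0,0,0,0],
    [0,0,0.1,0,0,0,0],
    [0,0,0.5,0,0,0,-0.2],
    [0,0,2.5,0,0,0,-1],
    [0,0,4.0,0,0,0,-1],
    [0,0,4.0,0,0,0,-1],
    [-4,-1.3,1,0,0,-4,-1],
    [-4,-1.3,0,0,0,-4,-1],
    [-4,-1.3,0,0,0,-4,-1],
    [-4,-1.3,0,0,0,-3.4,-1],
    [0,0,0,0,0,0,-1],
    [0,0,0,0,0,0,-1]
  ]
}}

```text
clock: 16.32
tcp_pos: [0.4547, 0.1932, 0.1595]
ee_rot: [[-1.0, -0.0, 0.002], [-0.0, 1.0, 0.001], [-0.002, 0.001, -1.0]]
contact_force: [-0.8, -0.7, -0.3]
width: 0.0858
```

```bash
python3 w.py w6; python3 - <<'E'
import m2; m2.T={"motor":(.455,.193,.068,.082,.04),"hex":(.6146,.2448,.044,.062,.06),"red_h":(.614,.244,.034,.0425,.075)}; m2.run(["w6"])
E
```

```text
[[0.001, 0.947, 0.321, 0.373], [1.0, -0.001, -0.001, 0.194], [-0.001, 0.321, -0.947, 0.302], [0.0, 0.0, 0.0, 1.0]] 357.57943011922373
w6 board z 0.02876275717085583
w6 motor 3559 u 250 312 v 180 240 c [455.1 193.1] size [42.1 42.3] longaxis 0.8 z 75.6
w6 hex 2155 u 314 363 v 327 403 c [613.1 244.5] size [28.  83.4] longaxis 15.3 z 53.8
w6 red_h 2965 u 288 382 v 298 406 c [614.4 244.8] size [ 64.1 122.8] longaxis 15.4 z 38.3
```

View pics/w6.png

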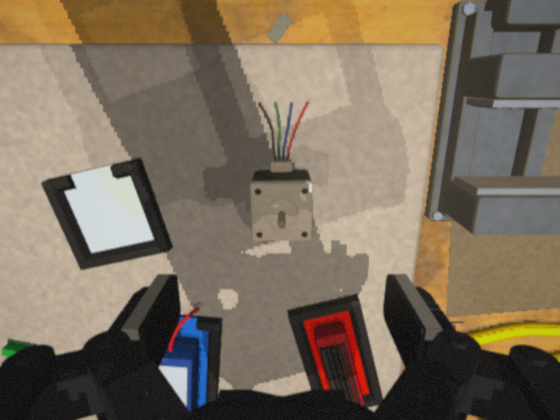

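Hex keys are seated centrally within 1.5 mm. The motor lies straight below the tool, leads up in the image (280,120), and the white notch is at (95,175). Now grasp the motor.

Call:
{"name": "jog_arm", "arguments": {
  "deltas": [
    [0,0,-3,0,0,0,-1],
    [0,0,-3,0,0,0,-1],
    [0,0,-3,0,0,0,-1],
    [0,0,-1.6,0,0,0,-1],
    [0,0,-1.0,0,0,0,-0.5],
    [0,0,0,0,0,0,0],
    [0,0,0,0,0,0,0.5],
    [0,0,0,0,0,0,1],
    [0,0,0,0,0,0,1],
    [0,0,0,0,0,0,1],
    [0,0,0,0,0,0,1]
  ],
  "squeeze": 60
}}

```text
clock: 17.75
tcp_pos: [0.4547, 0.1932, 0.0436]
ee_rot: [[-1.0, -0.0, 0.002], [-0.0, 1.0, 0.001], [-0.002, 0.001, -1.0]]
contact_force: [0.2, 0.4, 5.6]
width: 0.0409
```

Call:
{"name": "jog_arm", "arguments": {
  "deltas": [
    [0,0,1,0,0,0,1],
    [0,0,2,0,0,0,1],
    [0,0,2,0,0,0,1],
    [0.3,-2.3,0,0,0,2.2,1],
    [0.3,-2.3,0,0,0,2.2,1],
    [0.3,-2.3,0,0,0,2.1,1],
    [0.3,-2.3,0,0,0,2.1,1],
    [0.3,-2.3,0,0,0,2.1,1],
    [0.3,-2.3,0,0,0,2.1,1],
    [0,0,0,0,0,0,1],
    [0,0,0,0,0,0,1],
    [0,0,0,0,0,0,1]
  ]
}}

```text
clock: 19.25
tcp_pos: [0.4718, 0.0557, 0.0925]
ee_rot: [[-0.975, -0.222, -0.0], [-0.222, 0.975, 0.0], [0.0, 0.0, -1.0]]
contact_force: [0.2, 0.3, -3.8]
width: 0.0411
```

```bash
python3 w.py w7
```

```text
[[-0.221, 0.924, 0.311, 0.392], [0.975, 0.21, 0.069, 0.038], [-0.001, 0.319, -0.948, 0.236], [0.0, 0.0, 0.0, 1.0]] 357.57943011922373
```

View pics/w7.png

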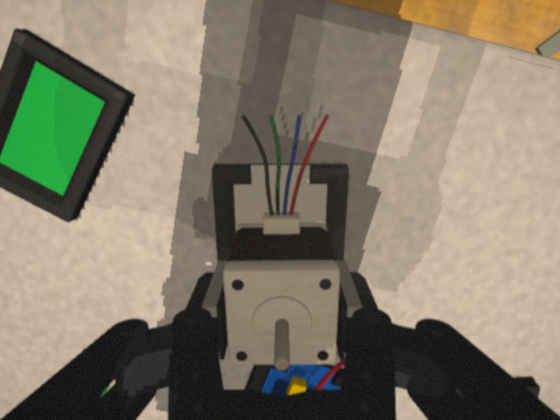

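The motor is square over the white pocket, leads through the notch (250-310,175). Lower.

Call:
{"name": "jog_arm", "arguments": {
  "deltas": [
    [0.1,-0.1,-1.5,0,0,0,1],
    [0,0,-1.5,0,0,0,1],
    [0,0,-0.9,0,0,0,1],
    [0,0,-0.4,0,0,0,1],
    [0,0,-0.1,0,0,0,1],
    [0,0,0,0,0,0,1]
  ]
}}

```text
clock: 20.05
tcp_pos: [0.4733, 0.054, 0.049]
ee_rot: [[-0.975, -0.222, 0.001], [-0.222, 0.975, 0.0], [-0.001, -0.0, -1.0]]
contact_force: [-0.6, 0.2, -2.7]
width: 0.0413
```

Call:
{"name": "jog_arm", "arguments": {
  "deltas": [
    [0,0,-0.12,0,0,0,1],
    [0,0,0,0,0,0,1],
    [0,0,0,0,0,0,-0.3],
    [0,0,0,0,0,0,-0.4],
    [0,0,0.5,0,0,0,-0.5],
    [0,0,2.5,0,0,0,-1],
    [0,0,4.0,0,0,0,-1],
    [0,0,3.5,0,0,0,-1],
    [3.6,-2.7,0,0,0,-6.3,-1],
    [3.6,-2.7,0,0,0,-6.3,-1],
    [3.6,-2.7,0,0,0,-6.3,-1],
    [3.8,-2.6,0,0,0,-6.4,-1],
    [0,0,0,0,0,0,-1],
    [0,0,0,0,0,0,-1]
  ]
}}

```text
clock: 21.8
tcp_pos: [0.6188, -0.0527, 0.1525]
ee_rot: [[-0.976, 0.216, -0.0], [0.216, 0.976, 0.0], [0.0, 0.0, -1.0]]
contact_force: [-0.3, 0.8, 0.6]
width: 0.0853
```

```bash
python3 w.py w8; python3 - <<'E'
import m2; m2.T={"relay":(.62,-.052,.0365,.055,.03),"relayblk":(.62,-.052,.041,.055,.03),"boardlow":(.622,-.0515,.0296,.055,.03)}; m2.run(["w8"])
from h import *
im,P=(np.load("w8.npz")[k] for k in("im","P"))
h=cv2.cvtColor(im,cv2.COLOR_RGB2HSV).astype(int);x,y,z=np.moveaxis(P,-1,0)
near=(np.hypot(x-.621,y+.052)<.04)
for n,lo,hi in(("green",45,85),("blue",100,128)):
    m=near&(h[...,0]>lo)&(h[...,0]<hi)&(h[...,1]>90)&(h[...,2]>30);q=cv2.minAreaRect((P[m][:,:2]*1000).astype(np.float32));print(n,m.sum(),q)
E
```

```text
[[0.217, 0.925, 0.312, 0.539], [0.976, -0.205, -0.07, -0.035], [-0.001, 0.32, -0.948, 0.296], [0.0, 0.0, 0.0, 1.0]] 357.57943011922373
w8 board z 0.028655858867000283
w8 relay 949 u 269 297 v 173 231 c [622.  -52.2] size [20.7 47. ] longaxis -12.7 z 44.8
w8 relayblk 535 u 272 293 v 188 213 c [618.7 -51.7] size [15.5 19.3] longaxis -13.3 z 45.8
w8 boardlow 1746 u 266 299 v 169 231 c [622.8 -52.8] size [25.6 50.4] longaxis -13.0 z 39.1
green 916 ((623.03564453125, -52.61742401123047), (24.43040657043457, 49.10173416137695), 76.62764739990234)
blue 751 ((614.8270263671875, -51.7288818359375), (50.18073654174805, 26.996212005615234), 77.73481750488281)
```

View pics/w8.png

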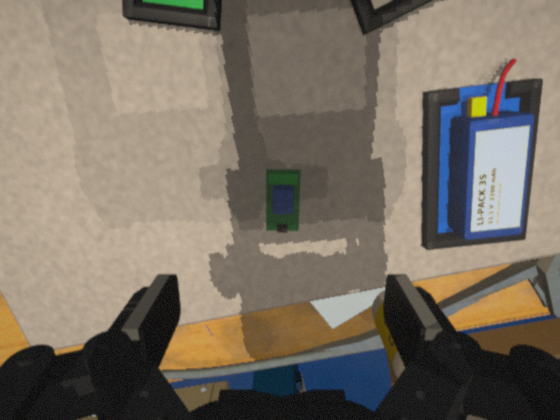

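Relay below the tool, block at (284,198), yaw -13°. Grasp gently.

Call:
{"name": "jog_arm", "arguments": {
  "deltas": [
    [0,0.05,-3,0,0,-0.5,-1],
    [0,0,-3,0,0,0,-1],
    [0,0,-3,0,0,0,-0.5],
    [0,0,-1.7,0,0,0,-0.2],
    [0,0,-1.0,0,0,0,0],
    [0,0,0,0,0,0,0.3],
    [0,0,0,0,0,0,0.5],
    [0,0,0,0,0,0,1],
    [0,0,0,0,0,0,1],
    [0,0,0,0,0,0,1],
    [0,0,0,0,0,0,1]
  ],
  "squeeze": 25
}}

```text
clock: 23.22
tcp_pos: [0.6198, -0.0526, 0.0368]
ee_rot: [[-0.974, 0.225, 0.002], [0.225, 0.974, -0.0], [-0.002, 0.0, -1.0]]
contact_force: [-0.3, 1.2, 5.2]
width: 0.0146
```

Call:
{"name": "jog_arm", "arguments": {
  "deltas": [
    [0,0,1,0,0,0,1],
    [0,0,2.5,0,0,0,1],
    [0,0,2.5,0,0,0,1],
    [-3.5,-0.6,0,0,0,-1.2,1],
    [-3.5,-0.6,0,0,0,-1.2,1],
    [-3.5,-0.6,0,0,0,-1.2,1],
    [-3.5,-0.6,0,0,0,-1.3,1],
    [-3.7,-0.6,0,0,0,-1.3,1],
    [0,0,0,0,0,0,1],
    [0,0,0,0,0,0,1],
    [0,0,0,0,0,0,1]
  ]
}}

```text
clock: 24.6
tcp_pos: [0.4428, -0.0824, 0.0957]
ee_rot: [[-0.945, 0.328, 0.0], [0.328, 0.945, 0.0], [-0.0, 0.0, -1.0]]
contact_force: [0.8, 0.4, 0.3]
width: 0.0147
```

```bash
python3 w.py w9
```

```text
[[0.33, 0.894, 0.302, 0.366], [0.944, -0.312, -0.106, -0.055], [-0.001, 0.32, -0.947, 0.239], [0.0, 0.0, 0.0, 1.0]] 357.57943011922373
```

View pics/w9.png

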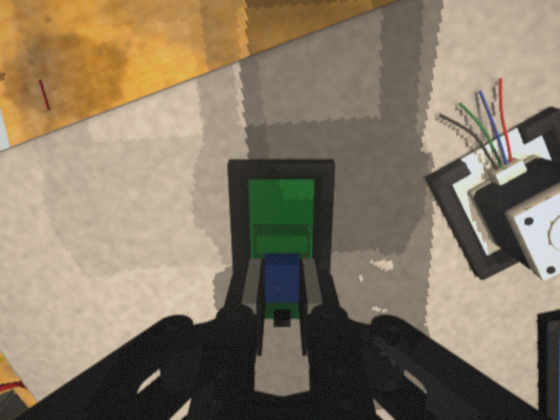

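Relay aligned over the green pocket (280,215); the motor stands in its pocket with its leads out of the notch. Lower.

Call:
{"name": "jog_arm", "arguments": {
  "deltas": [
    [0,0,-2,0,0,0,1],
    [0,0,-2,0,0,0,1],
    [0,0,-0.9,0,0,0,1],
    [0,0,-0.4,0,0,0,1],
    [0,0,-0.1,0,0,0,1],
    [0,0,0,0,0,0,1]
  ]
}}

```text
clock: 25.4
tcp_pos: [0.4424, -0.0826, 0.042]
ee_rot: [[-0.944, 0.329, 0.001], [0.329, 0.944, -0.0], [-0.001, 0.0, -1.0]]
contact_force: [-0.4, -0.3, 0.7]
width: 0.0147
```

Release, then raise to a point that overlooks all four pockets.

Call:
{"name": "jog_arm", "arguments": {
  "deltas": [
    [0,0,-0.1,0,0,0,1],
    [0,0,0,0,0,0,1],
    [0,0,0,0,0,0,0.4],
    [0,0,0,0,0,0,0.3],
    [0,0,0.5,0,0,0,0.2],
    [0,0,2.5,0,0,0,-0.5],
    [0,0,4.0,0,0,0,-1],
    [0.5,2.5,4.0,0,0,2,-1],
    [0.5,3,4.0,0,0,2,-1],
    [0.5,3,4.0,0,0,2,-1],
    [0.5,3,4.0,0,0,3,-1],
    [0.5,3,3.5,0,0,5,-1],
    [0.5,2,1,0,0,5,-1],
    [0,0,0,0,0,0,-1],
    [0,0,0,0,0,0,-1]
  ]
}}

```text
clock: 27.28
tcp_pos: [0.4717, 0.082, 0.3147]
ee_rot: [[-1.0, 0.005, -0.001], [0.005, 1.0, -0.0], [0.001, -0.0, -1.0]]
contact_force: [0.6, -0.9, -0.1]
width: 0.0851
```

```bash
python3 w.py w10; python3 - <<'E'
import m2
T=m2.T
m2.T={"green_h":T["green_h"],"white_h":T["white_h"],"blue_h":T["blue_h"],"red_h":T["red_h"],"batt":(.629,.094,.055,.07,.06),"hex":(.614,.245,.046,.06,.06),"motor":(.473,.055,.070,.085,.035),"relayblk":(.443,-.083,.0445,.055,.03)}
m2.run(["w10"])
E
```

```text
[[0.007, 0.948, 0.318, 0.39], [1.0, -0.006, -0.004, 0.083], [-0.002, 0.318, -0.948, 0.458], [0.0, 0.0, 0.0, 1.0]] 357.57943011922373
w10 board z 0.028683253125932284
w10 green_h 2132 u 107 174 v 91 177 c [445.4 -83.4] size [62.3 86.3] longaxis -19.2 z 38.3
w10 white_h 1581 u 219 296 v 119 195 c [473.   54.9] size [78.  78.1] longaxis 12.7 z 38.3
w10 blue_h 1500 u 260 326 v 224 315 c [622.8  94.9] size [ 78.1 135.4] longaxis -5.8 z 38.3
w10 red_h 1330 u 374 436 v 217 297 c [613.7 244.3] size [ 64.1 120.7] longaxis 15.3 z 38.0
w10 batt 2001 u 273 311 v 252 313 c [629.4  93.5] size [42.1 85.6] longaxis -5.8 z 62.9
w10 hex 962 u 394 423 v 237 286 c [607.6 242.6] size [28.2 72. ] longaxis 15.5 z 53.6
w10 motor 1462 u 233 278 v 143 188 c [473.6  53.9] size [42.  42.1] longaxis 13.5 z 79.7
w10 relayblk 254 u 129 145 v 124 142 c [441.2 -81.9] size [15.6 19. ] longaxis -19.9 z 49.7
```

View pics/w10.png

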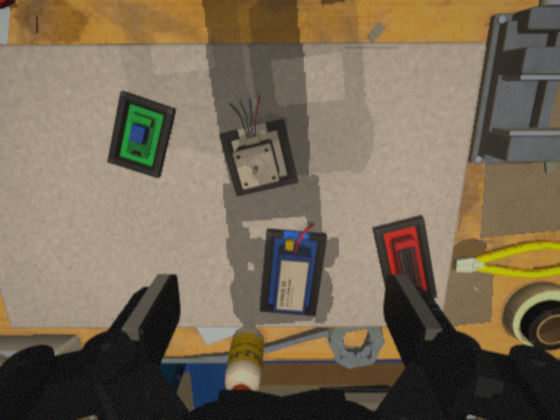

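All four parts are in their pockets, at the right heights and centred, with the gripper clear. I hand in.

```bash
python3 -c "
from bench import env
print(env.job_done(), env.get_obs()['clock'])"
```

```text
the job is handed in; nothing more can be done
the job is handed in; nothing more can be done
```

I laid the battery, the larger hex key set, the motor and the relay into their pockets, in that order, and handed the job in at about 27 s.

My last check, from above at the end:

| Part | Off pocket centre | Off in angle | Top height measured (expected) |
|---|---|---|---|
| Battery | about 1 mm | under 0.5° | 62.9 mm (62) |
| Hex keys | about 1.5 mm | under 0.5° | 53.8 mm (55) |
| Motor | about 1 mm | 0.8° | 79.7 mm (79) |
| Relay | under 1 mm | 0.7° | 49.7 mm (49) |

- **Leads:** the battery and motor leads point out through their notches.
- **Bystanders:** I never went near the glue bottle or the cutters, and both are in the last picture. I did not measure whether they had moved.
- **Hex keys:** a finger partly hid them in the last picture (it read 607.6, 242.6 mm), so the row above comes from the clear view just after placing them.
- **One disagreement:** the side camera put the battery about 4 mm off centre in y. The closer wrist view at the end put it within 1 mm.

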